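# Build the red chilli display on a market stall

### The job

Build the chilli display on the dark wooden board from the red goods: lay the red carton with the white band on the white mark and the red carton with the yellow band on the yellow mark, each squarely covering its mark; then lay the plain red carton centrally across the two, in line with them, half its length on each, and finally stand the red tin upright on the middle of that carton. Leave the blue and green goods where they are.

Things in the scene. Friction and masses are not known exactly. Their poses are not given: they have to be found in the camera images.
- red_white: Red carton 80 x 50 x 40 mm (own x, y, z), about 0.13 kg, lying flat on the counter at any yaw; origin at the centre of its underside, x along its length; half a turn makes no difference. Graspable across its 50 mm width. A white band 22 mm wide runs round its middle.
- red_yellow: Red carton 80 x 50 x 40 mm (own x, y, z), about 0.13 kg, lying flat on the counter at any yaw; origin at the centre of its underside, x along its length; half a turn makes no difference. Graspable across its 50 mm width. A yellow band 22 mm wide runs round its middle.
- red_plain: Red carton 80 x 50 x 40 mm (own x, y, z), about 0.13 kg, lying flat on the counter at any yaw; origin at the centre of its underside, x along its length; half a turn makes no difference. Graspable across its 50 mm width. No band, only a thin dark seam along its top.
- red_tin: Red round tin with steel rims and a steel disc on its lid, 50 mm diameter, 60 mm high, about 0.15 kg, standing upright; origin at the centre of its underside, z up along its axis.
- blue_white: Blue carton 80 x 50 x 40 mm (own x, y, z), about 0.13 kg, lying flat on the counter at any yaw; origin at the centre of its underside, x along its length; half a turn makes no difference. Graspable across its 50 mm width. White band. Not part of the job: leave it where it is.
- green_yellow: Green carton 80 x 50 x 40 mm (own x, y, z), about 0.13 kg, lying flat on the counter at any yaw; origin at the centre of its underside, x along its length; half a turn makes no difference. Graspable across its 50 mm width. Yellow band. Not part of the job: leave it where it is.
- green_tin: Green round tin, 50 mm diameter, 60 mm high, origin at the centre of its underside. Not part of the job: leave it where it is.
- board: Dark wooden display board, fixed to the counter, 100 x 230 x 20 mm (own x, y, z); origin at the centre of its underside, on the counter; y along its length. The plain carton goes above its centre with its length along the board's y.
- mark_white: White rectangular mark fixed on top of the board, 80 x 50 mm and 2 mm thick (its top is 22 mm above the counter), x along its 80 mm length, which lies along the board's length; origin at the centre of its underside. The centres of the two marks lie 92 mm apart along the board, 46 mm either side of its centre, leaving a 12 mm gap between them; which one lies at which end of the board varies.
- mark_yellow: Yellow rectangular mark fixed on top of the board, otherwise like the white one, at the board's other end.
There are look-alikes about, which are no part of the job. Leave any purple look-alike of the red_white alone. What is shaped like the red_tin but purple is not meant.

How it is judged:
By the outcome, as a careful person would: the job done as asked, in the order asked, and still so for the second after the job is handed in, with the robot touching nothing.
It also fails if it takes over 120 s, if anything falls off the work surface, if the arm or the gripper's body presses on something with over 40 N, if the wrist force passes 120 N, or if a joint passes its speed limit or range.

### The arm

A 7-joint arm with a two-finger parallel gripper is mounted at the origin on the work surface. World frame = base frame: x ahead of the robot, y to its left, z up, the work surface at z = 0. Lengths are in m, angles in rad, forces in N, time in s.
With the tool pointing down it reaches from about 0.375 to 0.925 m from the base axis. Payload 3.1 kg.
Tool frame: the origin (TCP) lies between the finger pads; the fingertips stand 19 mm ahead of it and the grasp point (between the pads) is the TCP; z points along the fingers, y is the direction in which the jaws open and shut (so a half turn about z gives the same grasp; the last joint's range is limited). The gripper opens to 85 mm and grips with 20 to 120 N. Pads are 22 mm wide; open, the fingers measure 114 mm over their backs; the gripper's body (76 mm by 85 mm) begins 54 mm behind the grasp point. The pads swing forward as they close: fully open they stand 13 mm farther back than shut.
Start: joints at [-1.384, 0.383, 0.044, 1.598, -0.018, 1.161, -0.05], TCP at [0.183, 0.624, 0.25] pointing down, gripper open.
Joint ranges: [-2.61, 2.61], [-0.41, 2.15], [-1.48, 1.57], [0, 2.5], [-1.57, 4.71], [0.05, 1.97], [-2.85, 2.85]. Speed limits (rad/s): [2.79, 2.79, 3.14, 3.14, 3.14, 3.14, 3.14].

### API

Orientations are given as a unit quaternion [x, y, z, w].
In Python, from bench import move_ptp, movel, move_j, move_gripper, pause, inverse_kinematics, read_camera, camera_params, MotionError, sign_off, look_for, tip_of, read_time_s, read_qpos, read_joint_vel, read_effort, read_eef_pos, read_tcp_rot, read_ft_force, read_ft_torque, read_finger_gap gives the robot as it stands. Calls block until the motion is done:
- move_ptp(position, orientation): joint-space move of the TCP to a pose.
- movel(position, orientation=None, speed=0.15): straight line of the TCP; orientation=None keeps the orientation; speed is the mean speed in m/s.
- move_j(angles): joint-space move.
- move_gripper(opening, effort=None): finger opening in m; effort is the grip in N (None keeps the last); returns when the fingers have stopped.
- pause(seconds).
- inverse_kinematics(position, orientation): joint angles nearest the present ones, or None.
- read_camera(name): name is "side" or "top" or "wrist"; returns the picture (384x512x3 uint8, red, green, blue); there is no depth.
- camera_params(name): a dict with "K" (3x3 intrinsics, pixels), "camera_from_world" (4x4, takes a point from world to camera coordinates). Camera axes: x right, y down, z forward; pixel columns grow to the right and rows downward; lengths in m; the calibration is good to about 2 mm. A picture is of the moment at which its call begins: read the wrist's pose just before it. camera_params takes no time and is no camera call; for the wrist camera it gives the pose at the moment of the call.
A pose or a line that the arm cannot do raises MotionError and nothing moves.
- sign_off(): hands the job in, once; it reports no verdict.
Trained networks look in the newest picture that a camera, given by its name, has taken for a name from the list of things; names that differ only in an ending like _2 or _b are one class to them, and where a whole thing is asked for, a point or a joint stands for the part that bears it (a point fixed in the world has none). Each returns a list of dicts, best first, with "confidence" (0 to 1); they miss things now and then, are a little off and sometimes report something else, mostly with a low value. They report only what shows in the picture. A call takes as long as a camera call. They do not tell look-alikes from the thing itself.
- look_for(camera, name): "at" ([column, row] in pixels, amid what is visible of it).
- tip_of(camera, name): "at" ([column, row] in pixels: a listed point, or the origin of a listed thing).
Readings, each from a call of its own:
- read_time_s(): time.
- read_qpos(): joint angles.
- read_joint_vel(): joint speeds.
- read_effort(): joint torques, N m.
- read_eef_pos(): TCP position.
- read_tcp_rot(): TCP orientation.
- read_ft_force(): force on the tool from outside, world axes, zero at the start.
- read_ft_torque(): the same for the moment, N m.
- read_finger_gap(): finger opening in m.
Only numpy, scipy, OpenCV 4.12 (cv2) and the standard library are available. Lean on these libraries where they do the work, as an engineer would, in place of code of your own. Each camera call takes 0.05 s, during which the arm holds its last target.

## Working session

There is one attempt and no reset: what is moved stays moved. The work goes in short steps, each a Python script; the robot and the scene stay as the last script left them, time stands still between calls to the robot, and variables do not carry over. Pictures are saved under pics/ and viewed, and the job is handed in when it is done.

```bash
mkdir -p pics; ls; python3 - <<'E'
from bench import *
import cv2
for c in ["side","top","wrist"]:
    im=read_camera(c); cv2.imwrite(f"pics/{c}0.png",im[:,:,::-1])
    p=camera_params(c); print(c,p["K"],p["camera_from_world"])
print(read_time_s(),read_eef_pos(),read_tcp_rot())
E
```

```text
pics
side [[491.02504878   0.         251.28266955]
 [  0.         491.02504878 182.62685396]
 [  0.           0.           1.        ]] [[ 0.86813757 -0.49597442 -0.01861521 -0.36461856]
 [-0.36617009 -0.61471181 -0.69860493  0.19184704]
 [ 0.33504719  0.61330152 -0.71526542  1.42993676]
 [ 0.          0.          0.          1.        ]]
top [[349.15600197   0.         261.23516028]
 [  0.         349.15600197 187.54163166]
 [  0.           0.           1.        ]] [[-0.00197673 -0.99980008 -0.01989723  0.01882723]
 [-0.99143021  0.00455844 -0.13055786  0.45763543]
 [ 0.13062246  0.01946863 -0.99124101  1.11976799]
 [ 0.          0.          0.          1.        ]]
wrist [[338.33793217   0.         252.18851825]
 [  0.         338.33793217 190.46895403]
 [  0.           0.           1.        ]] [[ 0.28021975  0.95993466 -0.00152798 -0.64940359]
 [ 0.90823462 -0.2646117   0.32417668 -0.04327957]
 [ 0.31078411 -0.09222848 -0.94599532  0.3816866 ]
 [ 0.          0.          0.          1.        ]]
0.15 [0.18244393 0.62315864 0.24916976] [ 1.41905309e-01  9.89879704e-01 -1.02290023e-03 -8.90575895e-05]
```

View pics/top0.png

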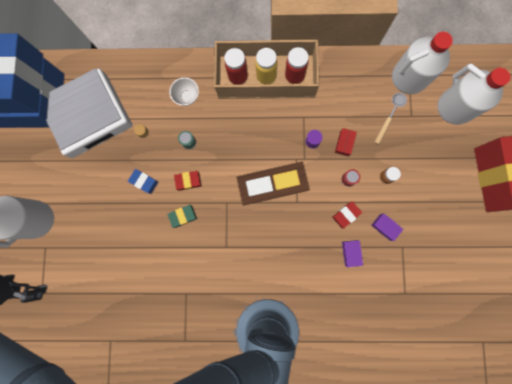

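View pics/side0.png

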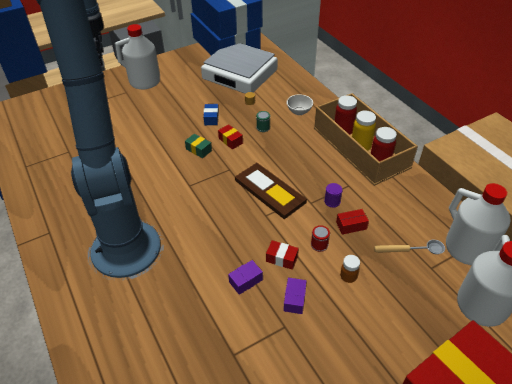

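View pics/wrist0.png

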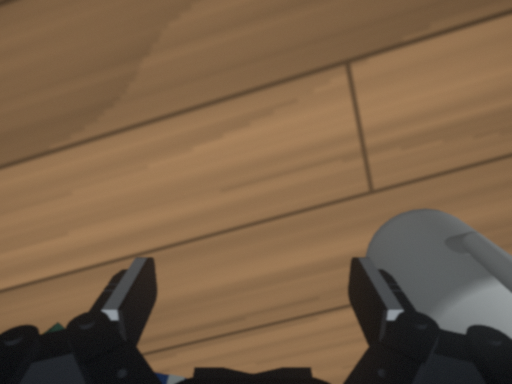

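```bash
cat > h.py <<'E'
from bench import *
import numpy as np, cv2
from scipy.optimize import minimize
def P(c):
    p=camera_params(c); return np.array(p["K"]),np.array(p["camera_from_world"])
def proj(p,X):
    K,T=p; Y=np.asarray(X)@T[:3,:3].T+T[:3,3]; u=Y@K.T; return u[:,:2]/u[:,2:]
def ray(p,uv,z):
    K,T=p; R=T[:3,:3]; c=-R.T@T[:3,3]; d=R.T@np.linalg.inv(K)@np.array([uv[0],uv[1],1.]); return c+d*(z-c[2])/d[2]
def quat(yaw): # tool down, jaws (tool y) along world angle yaw
    a=np.pi/2-yaw; return [np.sin(a/2),np.cos(a/2),0,0]
def box(x,y,yaw,L,W,H,z0):
    c,s=np.cos(yaw),np.sin(yaw)
    return np.array([[x+c*a-s*b,y+s*a+c*b,z] for a in(-L/2,L/2) for b in(-W/2,W/2) for z in(z0,z0+H)])
def cyl(x,y,yaw,r,_,H,z0):
    t=np.linspace(0,2*np.pi,40,endpoint=False)
    return np.array([[x+r*np.cos(a),y+r*np.sin(a),z] for a in t for z in(z0,z0+H)])
def hull_mask(p,X,shape,S):
    h=cv2.convexHull((proj(p,X)).astype(np.float32)).reshape(-1,2)
    m=np.zeros((shape[0],shape[1]),np.uint8)
    cv2.fillConvexPoly(m,np.round(h*16).astype(np.int32),255,cv2.LINE_AA,4); return m
def fit(p,mask,x0,shape,dims,z0,valid=None):
    """mask uint8 0/255; minimise silhouette mismatch"""
    m=mask.astype(float)
    if valid is None: valid=np.ones(mask.shape)
    f=lambda q: (np.abs(hull_mask(p,shape(*q,*dims,z0),mask.shape,1).astype(float)-m)*valid).sum()/255
    best=None
    for s in (0.015,0.004):
        start=np.array(x0 if best is None else best.x)
        simp=np.vstack([start,start+[s,0,0],start+[0,s,0],start+[0,0,s*15]])
        best=minimize(f,start,method="Nelder-Mead",options=dict(initial_simplex=simp,xatol=1e-5,fatol=.5,maxiter=300))
    return best.x,best.fun/ (m.sum()/255+1)
def snap(c,name,up=1):
    p=P(c); im=read_camera(c); cv2.imwrite(f"pics/{name}.png",im[:,:,::-1]); np.savez(f"pics/{name}.npz",im=im,K=p[0],T=p[1]); return p,im
E
python3 - <<'E'
from h import *
p=P("top")
for n,uv,z in [("rw",(347,215),.04),("ry",(187,180),.04),("rp",(346,142),.04),("tin",(351,177),.06),("board",(272,183),.02),("mw",(260,186),.022),("my",(287,180),.022),("gy",(182,216),.04),("bw",(143,181),.04)]:
    print(n,ray(p,uv,z).round(3))
p=P("wrist");R=p[1][:3,:3]; print(-R.T@p[1][:3,3], ray(p,(256,192),0), ray(p,(256,280),0),ray(p,(256,100),0))
im=cv2.imread("pics/top0.png")[110:275,110:420]; cv2.imwrite("pics/topz.png",cv2.resize(im,None,fx=2.5,fy=2.5,interpolation=2))
E
```

```text
rw [ 0.366 -0.259  0.04 ]
ry [0.483 0.261 0.04 ]
rp [ 0.607 -0.263  0.04 ]
tin [ 0.487 -0.271  0.06 ]
board [ 0.474 -0.018  0.02 ]
mw [0.464 0.022 0.022]
my [ 0.484 -0.068  0.022]
gy [0.364 0.274 0.04 ]
bw [0.48  0.407 0.04 ]
[0.10266158 0.64713511 0.37411169] [0.22863383 0.61441452 0.        ] [0.34371594 0.58127587 0.        ] [0.1284137  0.64327356 0.        ]
```

View pics/topz.png

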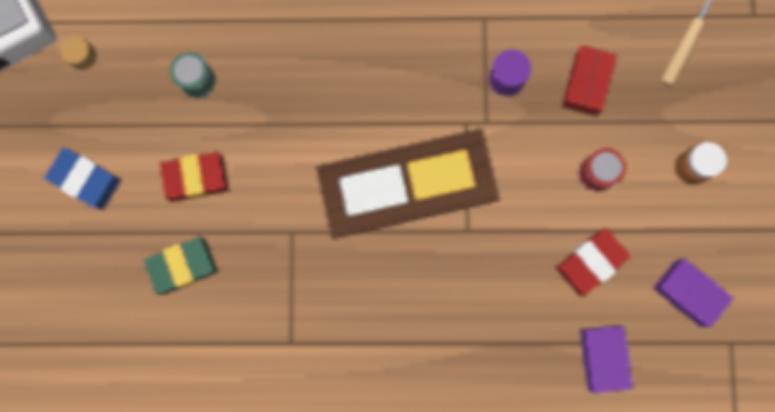

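```bash
cat >> h.py <<'E'
def masks(im):
    h=cv2.cvtColor(im,cv2.COLOR_RGB2HSV); H,S,V=[h[...,i].astype(int) for i in range(3)]
    red=((H<=5)|(H>=172))&(S>150)&(V>35)
    yel=(H>=20)&(H<=30)&(S>120)&(V>150)
    whi=(S<45)&(V>170)
    return red,yel,whi
def near(m,uv,r):
    z=np.zeros(m.shape,np.uint8); cv2.circle(z,(int(uv[0]),int(uv[1])),int(r),1,-1); return (m&(z>0))
def clean(m): return cv2.morphologyEx(m.astype(np.uint8)*255,cv2.MORPH_CLOSE,np.ones((3,3)))
C=(.08,.05,.04); MK=(.08,.05,.002)
E
python3 - <<'E'
from h import *
d=np.load("pics/top0.npz") if 0 else None
p=P("top"); im=cv2.imread("pics/top0.png")[:,:,::-1]; im=np.ascontiguousarray(im)
r,y,w=masks(im)
for n,x0,m,dims,z in [("rw",(.366,-.259),r|w,C,0),("ry",(.483,.261),r|y,C,0),("rp",(.607,-.263),r,C,0),("mw",(.464,.022),w,MK,.02),("my",(.484,-.068),y,MK,.02)]:
    uv=proj(p,[[*x0,z+dims[2]]])[0]; mm=clean(near(m,uv,18))
    b=min((fit(p,mm,[*x0,a],box,dims,z) for a in np.arange(0,3.1,.4)),key=lambda q:q[1]); print(n,b[0].round(4),round(b[1],3))
q=None
for n,yaw in [("board",.23),("b2",.23+np.pi)]:
    print(inverse_kinematics([.474,-.022,.25],quat(yaw)))
E
```

```text
rw [ 0.3686 -0.2617  2.1825] 0.243
ry [0.4852 0.2638 1.657 ] 0.328
rp [ 0.6135 -0.2659  2.7575] 0.273
mw [0.4658 0.0248 1.8051] 0.106
my [ 0.4858 -0.0639  1.8046] 0.111
[-0.89492177  0.03186971  0.88411923  2.03874022 -0.02790257  1.08280513
  0.23203326]
[-1.40916593  0.13263396  1.48082251  2.04705328 -0.14932662  1.08717355
 -2.77088669]
```

```bash
python3 - <<'E'
from h import *
def go(n,x,y,yaw):
    for k in (0,np.pi,-np.pi):
        try: move_ptp([x,y,.25],quat(yaw+k)); break
        except MotionError as e: print(n,k,e)
    else: return
    pause(.2); snap("wrist",n); print(n,read_time_s(),read_qpos().round(2),read_eef_pos().round(4))
go("v_ry",.483,.262,1.75-np.pi/2)
go("v_board",.476,-.02,.234)
go("v_rp",.61,-.265,2.8-np.pi/2)
go("v_tin",.487,-.271,.8)
go("v_rw",.367,-.26,2.3-np.pi/2)
ims=[cv2.imread(f"pics/v_{n}.png") for n in("ry","board","rp","tin","rw")]; ims.append(ims[0]*0)
g=np.vstack([np.hstack(ims[:3]),np.hstack(ims[3:])]); cv2.imwrite("pics/g1.png",cv2.resize(g,(800,400),interpolation=cv2.INTER_AREA))
E
```

```text
v_ry 2.1167 [-1.    0.2   0.48  1.86 -0.11  1.1  -0.3 ] [0.4826 0.263  0.2499]
v_board 3.4583 [-0.73  0.04  0.71  2.03 -0.03  1.08  0.23] [ 0.4763 -0.0186  0.25  ]
v_rp 5.15 [-0.21  0.5   0.76  1.59 -0.36  1.2   1.85] [ 0.6103 -0.2641  0.2502]
v_tin 5.9583 [-0.36  0.3   0.94  1.86 -0.26  1.12  1.47] [ 0.4884 -0.2706  0.2502]
v_rw 6.7583 [-0.53 -0.08  1.04  2.09  0.08  1.09  1.2 ] [ 0.3683 -0.2603  0.2506]
```

View pics/g1.png

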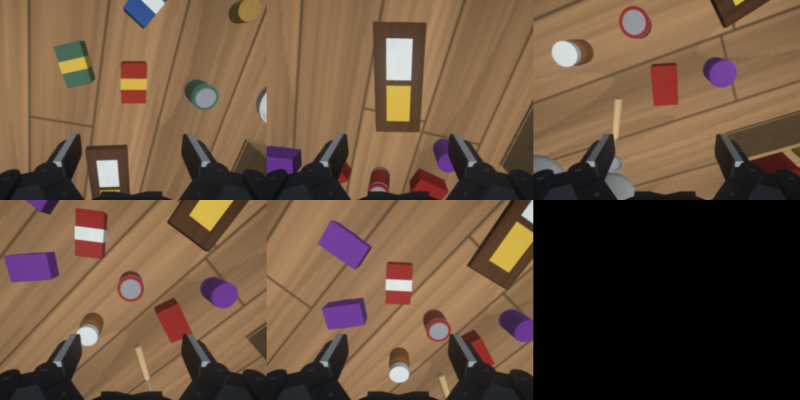

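```bash
cat > fitall.py <<'E'
from h import *
import sys
def load(n):
    d=np.load(f"pics/{n}.npz"); return (d["K"],d["T"]),d["im"]
def dofit(n,x0,yaws,kind,dims,z,cols,r=55,draw=None):
    p,im=load(n) if isinstance(n,str) else n
    rd,ye,wh=masks(im); m={"r":rd,"y":ye,"w":wh}; mm=m[cols[0]].copy()
    for c in cols[1:]: mm|=m[c]
    uv=proj(p,[[*x0,z+dims[2]/2]])[0]
    mm=clean(near(mm,uv,r))
    b=min((fit(p,mm,[*x0,a],kind,dims,z) for a in yaws),key=lambda q:q[1])
    if draw:
        o=np.ascontiguousarray(im[:,:,::-1]); h=cv2.convexHull(proj(p,kind(*b[0],*dims,z)).astype(np.float32))
        cv2.polylines(o,[np.round(h).astype(np.int32)],True,(255,255,0),1)
        cs,_=cv2.findContours(mm,cv2.RETR_EXTERNAL,cv2.CHAIN_APPROX_NONE); cv2.drawContours(o,cs,-1,(0,255,0),1)
        u,v=int(uv[0]),int(uv[1]); o=o[max(0,v-70):v+70,max(0,u-70):u+70]
        cv2.imwrite(draw,cv2.resize(o,(260,260)))
    return b
E
python3 - <<'E'
from fitall import *
J=[("v_ry",(.483,.262),[1.75],box,C,0,"ry"),("v_rp",(.61,-.265),[2.8],box,C,0,"r"),("v_rw",(.367,-.26),[2.3],box,C,0,"rw"),("v_board",(.466,.024),[1.8],box,MK,.02,"w"),("v_board",(.486,-.064),[1.8],box,MK,.02,"y")
,("v_tin",(.487,-.271),[0],cyl,(.025,0,.06),0,"rw")]
for i,j in enumerate(J):
    b=dofit(*j,draw=f"pics/f{i}.png"); print(j[0],b[0].round(4),round(b[1],3))
cv2.imwrite("pics/g2.png",np.vstack([np.hstack([cv2.imread(f"pics/f{i}.png") for i in k]) for k in((0,1,2),(3,4,5))]))
E
```

```text
v_ry [0.4872 0.2631 1.776 ] 0.116
v_rp [ 0.6165 -0.2651  2.8695] 0.103
v_rw [ 0.3721 -0.2623  2.2513] 0.092
v_board [0.468  0.0255 1.7968] 0.046
v_board [ 0.4884 -0.0645  1.7875] 0.031
v_tin [ 0.4921 -0.2756  0.1026] 3.423
```

View pics/g2.png

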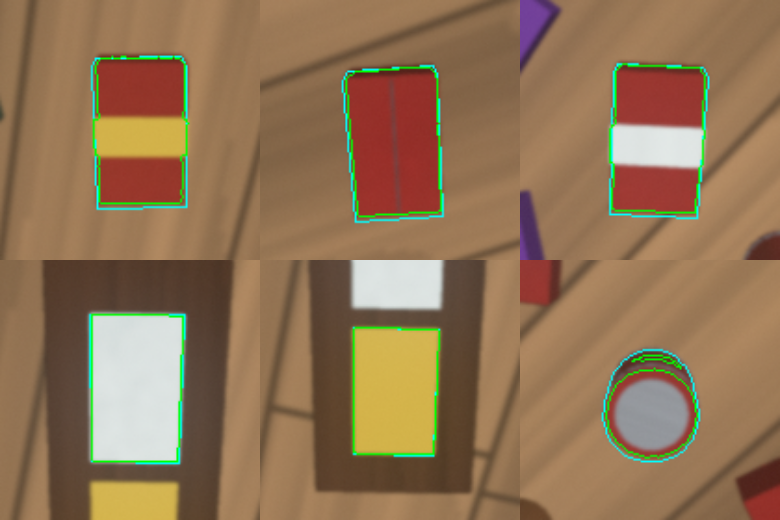

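```bash
python3 - <<'E'
from fitall import *
x,y,yw=.4872,.2631,1.776; q=quat(yw-np.pi/2)
move_gripper(.085)
move_ptp([x,y,.15],q); pause(.2); print(read_eef_pos().round(4),[read_eef_pos().round(4) for _ in range(2)])
movel([x,y,.024],q); pause(.2); print(read_eef_pos().round(4), read_ft_force().round(1))
move_gripper(.04,30); pause(.2); print(read_finger_gap(),read_eef_pos().round(4),read_tcp_rot().round(4)); 
move_gripper(.085); e=read_eef_pos()
movel([x,y,.25],q); pause(.3); print(read_eef_pos().round(4))
snap("wrist","v2_ry"); b=dofit("v2_ry",(x,y),[yw],box,C,0,"ry",draw="pics/f.png"); print(b[0].round(4),b[1],"tcp at grasp",e.round(4), read_time_s())
E
```

```text
[0.4878 0.2622 0.1504] [array([0.4878, 0.2622, 0.1504]), array([0.4878, 0.2622, 0.1504])]
[0.488  0.2636 0.0251] [-0.5  0.1 -0.3]
0.04974533066386262 [0.4875 0.2634 0.0245] [6.310e-01 7.758e-01 4.000e-04 0.000e+00]
[0.4871 0.263  0.2496]
[0.4882 0.2633 1.7472] 0.11412345064875844 tcp at grasp [0.4869 0.263  0.0237] 13.4083
```

```bash
cat > pp.py <<'E'
from fitall import *
BY=1.793; BC=np.array([.477,-.0197]); U=np.array([np.cos(BY),np.sin(BY)])
def pick(x,y,yw,z=.024,op=.07,eff=40,close=.04):
    q=quat(yw-np.pi/2); move_gripper(op)
    move_ptp([x,y,.2],q); movel([x,y,z+.06],q,.2); movel([x,y,z],q,.1); pause(.1)
    move_gripper(close,eff); pause(.15); print("gap",read_finger_gap(),"eef",read_eef_pos().round(4))
    movel([x,y,.2],q,.2); print("gap lifted",read_finger_gap())
def place(x,y,yw,z,op=.07,zup=.25):
    q=quat(yw-np.pi/2); move_ptp([x,y,zup],q); pause(.15)
    movel([x,y,z+.03],q,.2); pause(.2); print("above",read_eef_pos().round(4))
    movel([x,y,z],q,.04); pause(.3); print("down",read_eef_pos().round(4),read_ft_force().round(1))
    move_gripper(op); pause(.2); movel([x,y,zup],q,.2); pause(.2)
    print("t",read_time_s(),"gap",read_finger_gap())
E
python3 - <<'E'
from pp import *
pick(.3721,-.2623,2.2513)
w=BC+.046*U; place(*w,BY,.0465)
move_ptp([*BC,.25],quat(BY-np.pi/2)); pause(.2)
snap("wrist","v3"); b=dofit("v3",w,[BY],box,C,.022,"rw",draw="pics/f3.png"); print(w,b[0].round(4),b[1])
y=BC-.046*U; b=dofit("v3",y,[BY],box,MK,.02,"y",draw="pics/f3b.png"); print(y,b[0].round(4),b[1])
im=cv2.imread("pics/v3.png"); a=np.hstack([cv2.imread("pics/f3.png"),cv2.imread("pics/f3b.png")]);cv2.imwrite("pics/g3.png",np.hstack([cv2.resize(im[:260],(256,260)) ,a]))
E
```

```text
gap 0.04950378907376566 eef [ 0.3727 -0.2627  0.0247]
gap lifted 0.049610723518868714
above [0.4679 0.0255 0.0776]
down [0.4661 0.0251 0.0467] [-4.7  0.2  8.4]
t 24.375 gap 0.06964544112514573
[0.46686254 0.02516905] [0.4661 0.0272 1.7955] 0.04291241618203197
[ 0.48713746 -0.06456905] [ 0.4884 -0.0646  1.7927] 0.02519551891777637
```

View pics/g3.png

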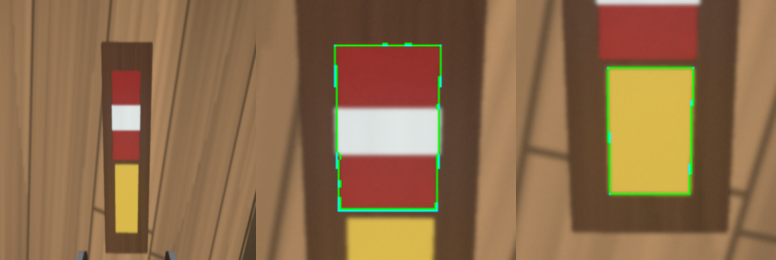

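View pics/v3.png

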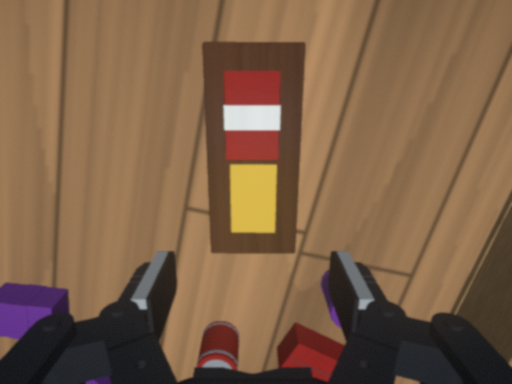

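```bash
python3 - <<'E'
from pp import *
pick(.487,.2633,1.776)
B=BC+[.0005,.0001]; y=B-.047*U; place(*y,BY,.0465)
move_ptp([*BC,.25],quat(BY-np.pi/2)); pause(.2)
snap("wrist","v4"); w=BC+.046*U
b1=dofit("v4",w,[BY],box,C,.022,"rw",r=50); b2=dofit("v4",y,[BY],box,C,.022,"ry",r=48,draw="pics/f4.png"); print(b1[0].round(4),b1[1],b2[0].round(4),b2[1],y)
print((b1[0]+b2[0])/2,np.linalg.norm((b1[0]-b2[0])[:2]))
snap("side","s4");
im=cv2.imread("pics/s4.png")[130:300,200:400]; cv2.imwrite("pics/g4.png",np.hstack([cv2.resize(im,(400,340),interpolation=2),cv2.resize(cv2.imread("pics/v4.png")[20:280,130:380],(327,340))]))
E
```

```text
gap 0.04979852637720163 eef [0.4879 0.2637 0.0249]
gap lifted 0.04945354452585875
above [ 0.4889 -0.0653  0.0776]
down [ 0.4872 -0.0654  0.0469] [-3.7  1.2  8.4]
t 35.05 gap 0.07020854422004305
[0.4661 0.0276 1.7906] 0.045432424370869244 [ 0.4876 -0.0649  1.7598] 0.0681741690221391 [ 0.48785784 -0.06544447]
[ 0.47685056 -0.01865651  1.77520833] 0.09495958584129659
```

View pics/g4.png

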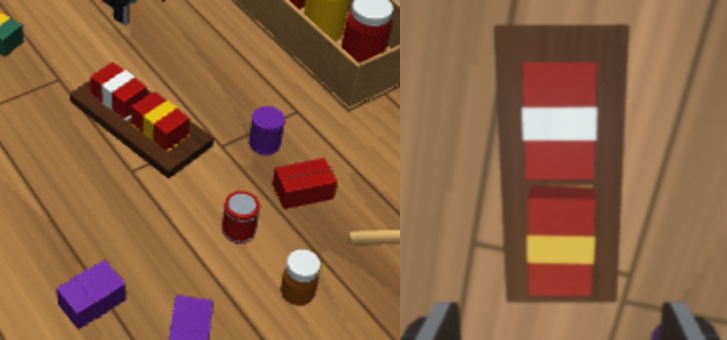

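```bash
python3 - <<'E'
from pp import *
p,im=load("s4"); o=np.ascontiguousarray(im[150:230,225:320,::-1]); o=cv2.resize(o,None,fx=8,fy=8,interpolation=cv2.INTER_NEAREST)
def dr(X,col):
    h=proj(p,X); 
    for i in range(8):
        for j in range(i):
            if bin(i^j).count("1")==1: cv2.line(o,tuple(((h[i]+.5-[225,150])*8).astype(int)),tuple(((h[j]+.5-[225,150])*8).astype(int)),col,1)
for s in (.046,-.046): dr(box(*(BC+s*U),BY,*C,.022),(255,255,0)); 
cv2.imwrite("pics/g5.png",o[:600,:800]); print(-p[1][:3,:3].T@p[1][:3,3])
E
```

```text
[-0.09230857 -0.93989323  1.15002216]
```

View pics/g5.png

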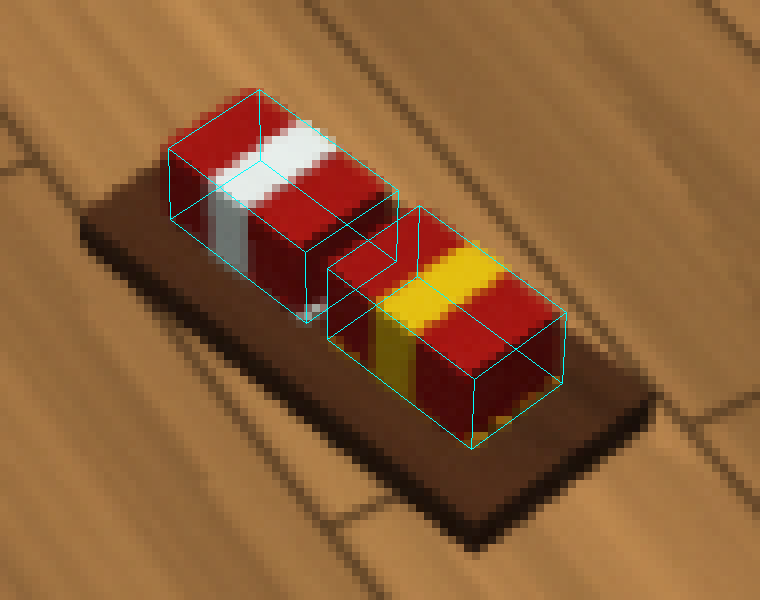

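```bash
python3 - <<'E'
from pp import *
N=np.array([np.cos(BY-np.pi/2),np.sin(BY-np.pi/2)])
def adj(xy,yw,d,yw2):
    xy=np.array(xy); q=quat(yw-np.pi/2); move_gripper(.07)
    move_ptp([*xy,.14],q); movel([*xy,.0465],q,.12); pause(.1); move_gripper(.04,40); pause(.1)
    movel([*xy,.053],q,.05); t=xy+d; q2=quat(yw2-np.pi/2); movel([*t,.053],q2,.02); pause(.2); movel([*t,.0462],q2,.03); pause(.2); print(read_eef_pos().round(4),read_ft_force().round(1))
    move_gripper(.07); pause(.1); movel([*t,.14],q2,.2)
y=BC+[.0005,.0001]-.047*U; adj(y,1.763,-.001*U+.0005*N,BY)
w=BC+.046*U; adj(w,BY,-.0027*U+.001*N,BY)
move_ptp([*BC,.25],quat(BY-np.pi/2)); pause(.2)
snap("wrist","v6")
b1=dofit("v6",w,[BY],box,C,.022,"rw",r=50); b2=dofit("v6",y,[BY],box,C,.022,"ry",r=48); print(b1[0].round(4),b1[1],b2[0].round(4),b2[1])
print((b1[0]+b2[0])/2,np.linalg.norm((b1[0]-b2[0])[:2]),read_time_s())
move_ptp([.5,.25,.3],quat(BY-np.pi/2))
p,im=snap("side","s6"); o=np.ascontiguousarray(im[150:230,225:320,::-1]); cv2.imwrite("pics/g6.png",cv2.resize(o,None,fx=8,fy=7.5,interpolation=cv2.INTER_NEAREST))
E
```

```text
[ 0.4891 -0.0664  0.0472] [-3.7  1.4 11.1]
[0.469  0.0229 0.0472] [-4.1  1.5 11.5]
[0.4693 0.0233 1.7878] 0.06949097925003161 [ 0.489  -0.0633  1.793 ] 0.066011134214233
[ 0.47916981 -0.01999056  1.79037139] 0.08884985372225901 45.525
```

View pics/g6.png

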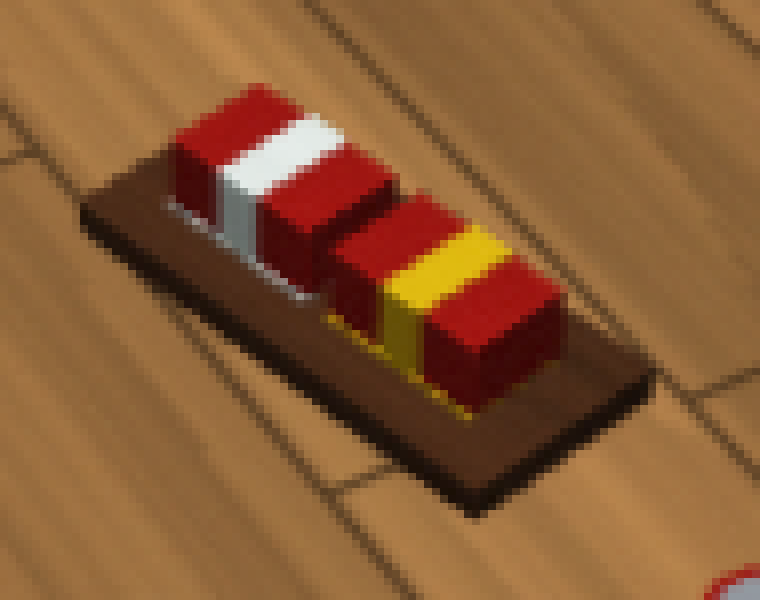

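```bash
python3 - <<'E'
from pp import *
N=np.array([np.cos(BY-np.pi/2),np.sin(BY-np.pi/2)])
move_ptp([.615,-.265,.25],quat(2.8695-np.pi/2)); pause(.25); snap("wrist","v7")
b=dofit("v7",(.6165,-.2651),[2.87],box,C,0,"r",draw="pics/f7.png"); print(b[0].round(4),b[1])
v=b[0]; assert abs(v[0]-.6165)<.004 and abs(v[1]+.2651)<.004
pick(*(v[:2]),v[2])
t=BC+.0008*N-.001*U; place(*t,BY,.0865)
move_ptp([*BC,.29],quat(BY-np.pi/2)); pause(.25)
snap("wrist","v8"); b=dofit("v8",t,[BY],box,C,.062,"r",r=45,draw="pics/f8.png"); print(t,b[0].round(4),b[1],read_time_s())
move_ptp([.5,.25,.3],quat(BY-np.pi/2)); pause(.1)
p,im=snap("side","s8"); o=np.ascontiguousarray(im[140:230,225:320,::-1]); cv2.imwrite("pics/g8.png",np.hstack([cv2.resize(o,(475,450),interpolation=cv2.INTER_NEAREST),cv2.resize(cv2.imread("pics/v8.png")[0:300,130:380],(320,450))]))
E
```

```text
[ 0.6166 -0.2652  2.8724] 0.105747591132673
gap 0.04912586445053049 eef [ 0.6173 -0.2658  0.0251]
gap lifted 0.04938246931079061
above [ 0.4792 -0.0203  0.1177]
down [ 0.4774 -0.0204  0.087 ] [-4.3  1.3  9.7]
t 57.9167 gap 0.07014896141629244
[ 0.47800071 -0.02049911] [ 0.4779 -0.0203  1.7781] 0.117996523791741 58.7833
```

View pics/g8.png

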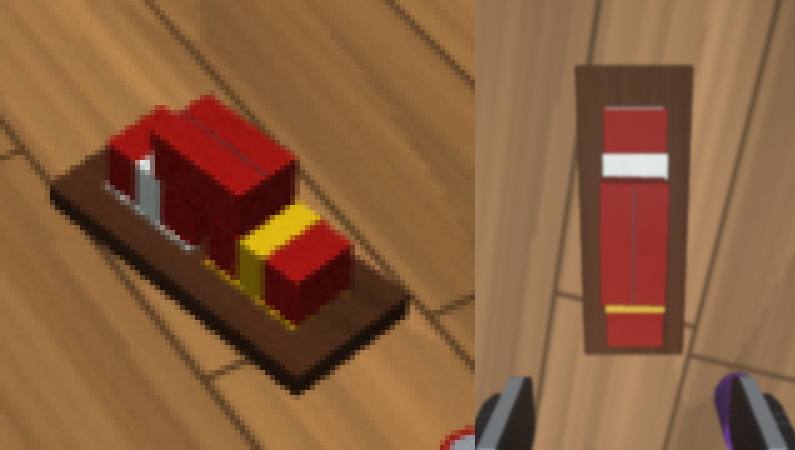

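```bash
python3 - <<'E'
from pp import *
N=np.array([np.cos(BY-np.pi/2),np.sin(BY-np.pi/2)])
outs=[]
for n,(r0,r1,c0,c1),k in (("v8",(20,240,170,300),2.5),("s8",(150,225,225,315),5.5)):
    p,im=load(n); k2=k; o=cv2.resize(np.ascontiguousarray(im[r0:r1,c0:c1,::-1]),None,fx=k,fy=k,interpolation=2)
    def dr(X,col):
        h=proj(p,X)
        for i in range(8):
            for j in range(i):
                if bin(i^j).count("1")==1: cv2.line(o,*[tuple(((h[q]+.5-[c0,r0])*k).astype(int).tolist()) for q in (i,j)],col,1)
    M=BC+.0006*N
    dr(box(*M,BY,*C,.062),(255,255,0))
    for s in(.046,-.046): dr(box(*(M+s*U),BY,.08,.05,.002,.02),(0,255,0))
    dr(box(*M,BY,.23,.1,.02,0),(255,0,255))
    outs.append(cv2.resize(o,(int(o.shape[1]*560/o.shape[0]),560)) if n=="v8" else o)
cv2.imwrite("pics/g9a.png",outs[0]);cv2.imwrite("pics/g9b.png",outs[1])
E
```

```text
(no output)
```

View pics/g9a.png

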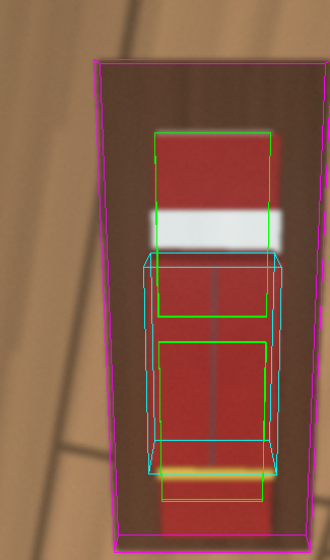

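View pics/g9b.png

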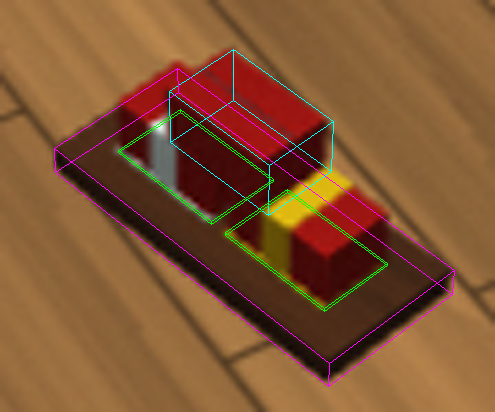

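```bash
python3 - <<'E'
from pp import *
N=np.array([np.cos(BY-np.pi/2),np.sin(BY-np.pi/2)])
p,tp=snap("top","t9")
for n,out,(r0,r1,c0,c1),k in (("s8","a",(150,215,235,305),11),("t9","b",(155,210,230,315),9)):
  p,im=load(n); tiles=[]
  for s in (0,):
    o=cv2.resize(np.ascontiguousarray(im[r0:r1,c0:c1,::-1]),None,fx=k,fy=k,interpolation=cv2.INTER_CUBIC)
    def dr(X,col):
        h=proj(p,X)
        for i in range(8):
            for j in range(i):
                if bin(i^j).count("1")==1: cv2.line(o,*[tuple(((h[q]+.5-[c0,r0])*k).astype(int).tolist()) for q in (i,j)],col,1)
    M=BC+.0006*N
    dr(box(*M,BY,*C,.062),(255,255,0)); dr(box(*(M+.004*U),BY,*C,.062),(0,255,0)); dr(box(*M,BY,.23,.1,.02,0),(255,0,255))
  cv2.imwrite(f"pics/g10{out}.png",o[:600,:800])
print(read_time_s())
E
```

```text
60.0333
```

View pics/g10a.png

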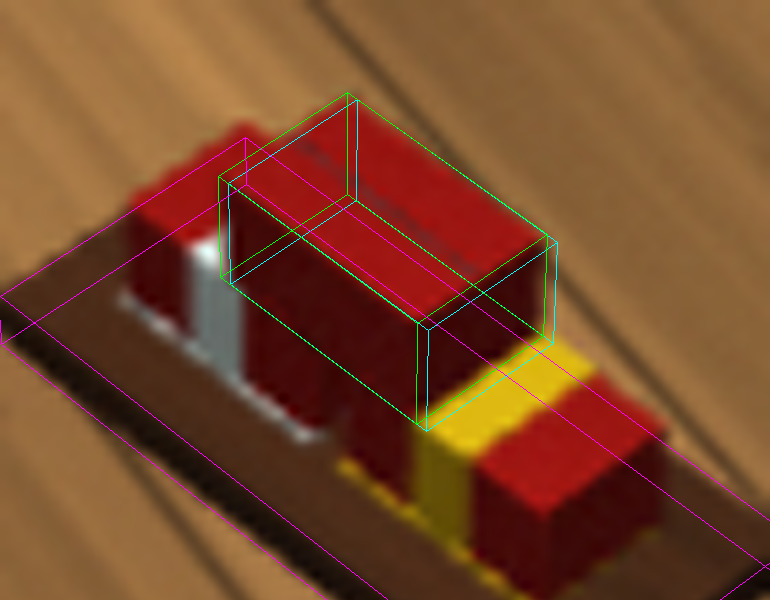

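View pics/g10b.png

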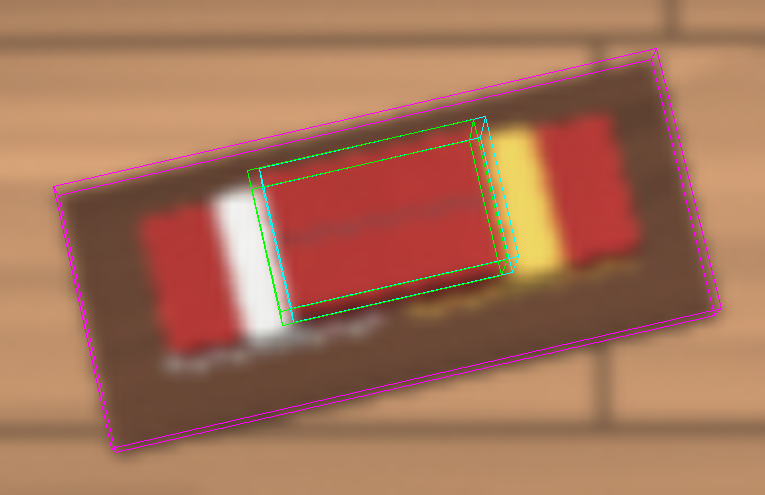

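```bash
python3 - <<'E'
from pp import *
N=np.array([np.cos(BY-np.pi/2),np.sin(BY-np.pi/2)])
def prof(n,s,z,rng,M=BC):
    p,im=load(n); t=np.arange(*rng,.00025); acc=0
    for ds in np.linspace(-.006,.006,9):
        X=np.array([[*(M+(s+ds)*U+a*N),z] for a in t]); uv=proj(p,X).astype(np.float32)
        acc=acc+cv2.remap(im,uv[:,0].reshape(1,-1),uv[:,1].reshape(1,-1),1)[0].astype(float)/9
    return t,acc
for n in("v_board","v6","v4"):
  for s in (.068,-.068):
    t,a=prof(n,s,.02,(-.065,.065)); g=np.gradient(a.sum(1))
    l=t[t<-.035][np.abs(g[t<-.035]).argmax()]; r=t[t>.035][np.abs(g[t>.035]).argmax()]
    zt=.062 if n!="v_board" else .022
    t,a=prof(n,s,zt,(-.035,.035)); q=a[:,0]-a[:,2] if n!="v_board" else a[:,0]; g=np.gradient(q)
    l2=t[t<0][g[t<0].argmax()]; r2=t[t>0][g[t>0].argmin()]
    print(n,s,"board",l,r,"mid",(l+r)/2,"w",r-l,"| top",l2,r2,"mid",(l2+r2)/2,"w",r2-l2)
E
```

```text
v_board 0.068 board -0.04874999999999999 0.0510000000000001 mid 0.0011250000000000565 w 0.09975000000000009 | top -0.024749999999999994 0.02675000000000005 mid 0.0010000000000000286 w 0.051500000000000046
v_board -0.068 board -0.04824999999999999 0.0510000000000001 mid 0.0013750000000000567 w 0.09925000000000009 | top -0.024249999999999994 0.02675000000000005 mid 0.0012500000000000289 w 0.051000000000000045
v6 0.068 board -0.04849999999999999 0.0510000000000001 mid 0.0012500000000000566 w 0.09950000000000009 | top -0.022499999999999992 0.027000000000000052 mid 0.0022500000000000298 w 0.049500000000000044
v6 -0.068 board -0.04874999999999999 0.0510000000000001 mid 0.0011250000000000565 w 0.09975000000000009 | top -0.022499999999999992 0.02650000000000005 mid 0.0020000000000000295 w 0.049000000000000044
v4 0.068 board -0.04874999999999999 0.0510000000000001 mid 0.0011250000000000565 w 0.09975000000000009 | top -0.024999999999999994 0.02475000000000005 mid -0.00012499999999997236 w 0.049750000000000044
v4 -0.068 board -0.04874999999999999 0.0505000000000001 mid 0.0008750000000000563 w 0.09925000000000009 | top -0.024999999999999994 0.02500000000000005 mid 2.7755575615628914e-17 w 0.050000000000000044
```

```bash
python3 - <<'E'
from pp import *
yw=.8+np.pi/2
move_ptp([.492,-.2755,.25],quat(.8)); pause(.25); p,im=snap("wrist","v11")
b=dofit("v11",(.4921,-.2756),[0],cyl,(.025,0,.06),0,"rw",draw="pics/f11.png"); print(b[0].round(4),b[1])
h=cv2.cvtColor(im,cv2.COLOR_RGB2HSV); m=near((h[...,1]<60)&(h[...,2]>100),proj(p,[[*b[0][:2],.06]])[0],22); ys,xs=np.nonzero(m); c=ray(p,(xs.mean(),ys.mean()),.06); print("lid",c.round(4),len(xs))
v=c[:2]; assert abs(v-[.4921,-.2756]).max()<.005
pick(*v,yw,z=.035,eff=35)
t=np.array([.478,-.0205])+.001*U; place(*t,BY,.1375,zup=.28)
move_ptp([*(t),.35],quat(BY-np.pi/2)); pause(.25)
snap("wrist","v12"); move_ptp([.5,.25,.35],quat(BY-np.pi/2)); pause(.1); snap("side","s12"); snap("top","t12")
print(read_time_s())
a=cv2.resize(cv2.imread("pics/v12.png")[20:290,120:390],(400,400)); s=cv2.resize(cv2.imread("pics/s12.png")[110:240,205:335],(400,400),interpolation=2); cv2.imwrite("pics/g12.png",np.hstack([a,s]))
E
```

```text
[ 0.4907 -0.2737  0.0933] 3.4009787162728338
lid [ 0.4912 -0.2744  0.06  ] 1195
gap 0.049636737861010714 eef [ 0.4919 -0.2748  0.0358]
gap lifted 0.049581907101447664
above [ 0.4791 -0.0194  0.1689]
down [ 0.4773 -0.0195  0.1378] [-4.4  0.9  6.8]
t 70.8333 gap 0.06989236351671191
72.7667
```

View pics/g12.png

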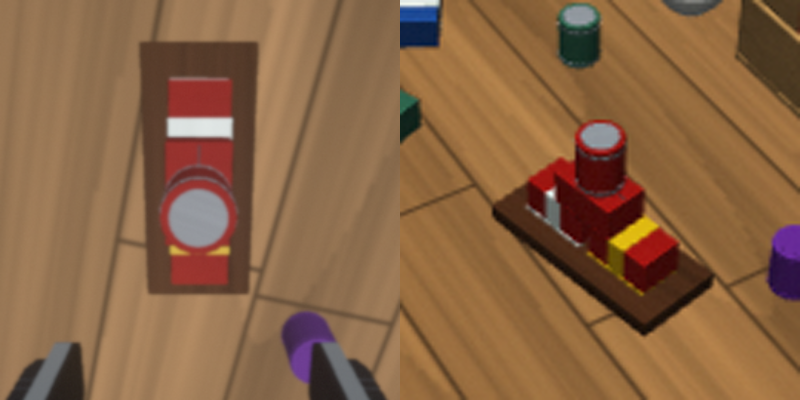

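View pics/t12.png

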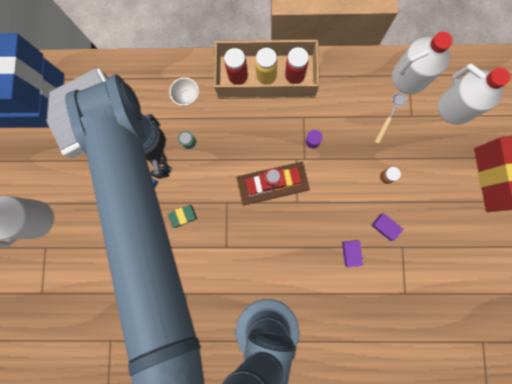

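```bash
python3 - <<'E'
from pp import *
N=np.array([U[1],-U[0]])
for n in("t12","s12","v12"):
    p,im=load(n); h=cv2.cvtColor(im,cv2.COLOR_RGB2HSV); g=proj(p,[[*BC,.162]])[0]
    m=near((h[...,1]<70)&(h[...,2]>100),g,{"t12":7,"s12":9,"v12":28}[n]); ys,xs=np.nonzero(m); c=ray(p,(xs.mean(),ys.mean()),.162)
    d=c[:2]-BC; print(n,len(xs),"U",round(d@U,4),"N",round(d@N,4))
sign_off(); print(read_time_s())
E
```

```text
t12 122 U 0.0011 N -0.0009
s12 79 U 0.0035 N 0.0012
v12 1247 U 0.0013 N 0.0009
the job is handed in; nothing more can be done
the job is handed in; nothing more can be done
```

The chilli display is built in the order asked and handed in at about 73 s. I did not touch the blue, green or purple goods.

- **Base cartons:** The white-banded carton lies on the white mark and the yellow-banded carton on the yellow mark. My first placings left the white one about 2–3 mm out along its mark and the yellow one turned about 2°, so I regripped and corrected both. Before stacking, they measured about 1 mm off sideways and 1–2 mm off along the board. Yaw was within about 0.3°.
- **Plain carton:** It lies across the two. The top camera shows equal lengths of the lower cartons exposed at each end. The side camera disagreed a little and put it up to about 4 mm towards the white end.
- **Red tin:** It stands upright on the plain carton. Its lid centre measured about 1 mm along the board from the board's centre in the top and wrist cameras, and 3.5 mm in the side camera. Sideways it was about 1 mm off in all three.

At hand-in the robot was clear of the stack, with the arm held to one side. I did no check after the hand-in itself.

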